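# Feel out the hidden catch of the tile box

### The arm

A 6-joint arm with a two-finger parallel gripper is mounted at the origin on the work surface. World frame = base frame: x ahead of the robot, y to its left, z up, the work surface at z = 0. Lengths are in mm, angles in rad, forces in N, time in s.
With the tool pointing down it reaches from about 325 to 925 mm from the base axis. Payload 3.1 kg.
Tool frame: the origin (TCP) lies at the very end of the fingers, on their centre line; the grasp point (between the pads) lies 19 mm behind it (r.tcp_to_grasp is the distance from the TCP to the grasp point, in mm); z points along the fingers, y is the line along which they close (so a half turn about z gives the same grasp; the last joint's range is limited). The gripper opens to 85 mm and grips with 20 to 120 N. Pads are 22 mm wide; open, the fingers measure 114 mm over their backs; the gripper's body (76 mm by 85 mm) begins 54 mm behind the grasp point. The pads swing forward as they close: fully open they stand 13 mm farther back than shut.
Start: joints at [1.017, 0.217, 1.613, -0, 1.311, -0.112], TCP at [267.213, 565.01, 197.2] pointing down, gripper open.
Joint ranges: [-2.75, 2.75], [-0.78, 2.1], [0.31, 2.55], [-1.13, 4.27], [0.13, 2.63], [-2.58, 2.58]. Speed limits (rad/s): [2.79, 2.79, 3.14, 3.14, 3.14, 3.14].

### API

Orientations are given as a unit quaternion [w, x, y, z].
In Python, from rig import r gives the robot as it stands.
- The arm moves only by the tool arm_command, never from a script. Its argument "series" is one flat list of numbers, 6 for each row, row after row: the shift along the tool's x, y, z in mm, then the turn, a rotation vector about the tool's x, y, z in degrees. A call has exactly 8 rows; each row shifts and turns the commanded pose from where the row before left it, along the tool's axes as they then stand; what a row does not reach is not made up. A row lasts 1/10 s, in which the tool goes at most 50 mm and 8.59 degrees, less where a joint would pass 70% of its speed; a pose out of reach is approached as far as the arm can. A call is refused whole if a number of a shift passes 50 or a number of a turn 8.59, either way. A call with a gripper value outside its range is refused whole. "jaw" is the finger opening in mm, from 0 to 85.4, set as the call begins (left out, the last holds). The fingers move at their own pace and stop on an object; the grip force is fixed at half the most. Time passes only in rows, so rows that do not move let the fingers close, or fill a call up. It gives the time, the measured TCP pose, the force, the opening and the grip force at its end, in the units of the state.
- r.get_state(): the state, without advancing time (a new reading comes with each control period).
- r.capture(name): name is "scene" or "top" or "wrist"; returns (picture, depth): 480x640x3 uint8, red, green, blue; 480x640 float32, mm along the optical axis (not along the pixel's ray), 0 where there is no reading.
- r.camera_model(name): a dict with "fovy" (degrees; the focal length in pixels is half the picture's height over the tangent of half this angle, whatever the lens; pixels are square), "cx", "cy" (the principal point, pixels), "pose" (4x4, takes a point from camera to world coordinates). Camera axes: x right, y down, z forward; pixel columns grow to the right and rows downward; lengths in mm; the calibration is good to about 2 mm. A picture is of the moment at which its call begins: read the wrist's pose just before it. camera_model takes no time and is no camera call; for the wrist camera it gives the pose at the moment of the call.
- r.hand_in(): hands the job in; it is judged then, once.
The state is a dict: "time": time; "joint_pos": joint angles; "dq": joint speeds; "joint_torque": joint torques, N m; "eef_pos": TCP position; "eef_rot": TCP orientation; "contact_force": force on the tool from outside, world axes, zero at the start; "torque": the same for the moment, N m; "finger_gap": finger opening in mm; "grasp_force": force on a finger pad.
Only numpy, scipy, OpenCV 4.12 (cv2) and the standard library are available. Lean on these libraries where they do the work, as an engineer would, in place of code of your own. Each camera call takes 0.05 s, during which the arm holds its last target. There are 200 camera calls.

### The job

The mosaic tile box is held shut by a hidden catch, the floor of a finger notch somewhere along the top of the raised rail on the side nearest the robot. Rest a fingertip lightly on the very end of the rail on the robot's left, slide it along the top to the right until it finds the notch, then press the floor of the notch down until the lid springs fully open, and take the finger away so that the catch comes back up. Everything is done by touch without forcing: pick nothing up and leave the things standing round the box where they are.

Things in the scene. Friction and masses are not known exactly. Their poses are not given: they have to be found in the camera images.
- tilebox: Wooden tile box, 200 mm deep (x) by 300 mm wide (y), fixed to the table. Origin: centre of its underside, on the table; z up, +x away from the robot, +y to the robot's left; yawed up to 0.25 rad. Along its near (-x) side runs a raised rail. The plywood lid behind the rail is sunk: its top is 42 mm above the table (a 4 mm ridge near its far edge); side walls 48 mm high.
- rail_top (a point): Middle of the rail's flat top (box frame x -86, y 0, z 62 mm). The rail is 300 mm long (y), 28 mm deep (x). A notch cuts across it, its centre between y +35 and -45 mm from here; the place varies and is not given. Notch: 40 mm long along the rail, open at front and back, 8 mm deep, upright ends. Its floor, 38 mm long, of the same wood, is the catch.
- rail_end: First 45 mm of the rail, at its left (+y) end; same wood, flush with the rest. Origin on the table below the centre of this piece (box frame x -86, y +127.5 mm); top 62 mm above it.
- rail_run: The next 50 mm of the rail, from 45 to 95 mm from its left end, flush with its neighbours. Origin on the table below the centre of this piece (box frame x -86, y +80 mm); top 62 mm above it. The notch always lies farther right than this piece.
- catch (a joint): Sprung catch, the floor of the notch: 0 up (54 mm above the table), grows as it is pressed straight down, at most 0.007 m (fully down, then 47 mm above the table). Force 2 N at the start to about 6 N fully down; it frees the lid after about 0.0045 m and comes back up when let go.
- lid (a joint): Sliding lid: 0 shut; once the catch frees it its own spring drives it away from the robot (box +x) to 0.055 m (fully open) in well under a second. It cannot be moved while the catch is up.
- bowl: Bystander: white ceramic bowl of loose tesserae, rim 100 mm across, 45 mm high, left of the box. Origin: on the table, below its middle.
- glue: Bystander: white glue bottle, 52 mm across, 130 mm high, right of the box. Origin: on the table, below its middle.
- jar: Bystander: small clear jar, 56 mm across, 65 mm high, right of the box. Origin: on the table, below its middle.
- block: Bystander: cork sanding block, 45 x 70 x 30 mm, left of the box's near corner. Origin: on the table, below its middle.
- mug: Bystander: blue ceramic mug, 72 mm across, 85 mm high, near and to the right of the box. Origin: on the table, below its middle.
- knife: Bystander: small spatula lying flat between the robot and the box, 160 mm long. Origin: on the table, below its length; its x axis runs along it.
- tile: Bystander: loose flat terracotta tile, 90 x 90 x 10 mm, lying between the robot and the left part of the box. Origin: on the table, below its middle.

How it is judged (in metres and radians):
On the way, in this order (a step that is already met when the one before it is completed fails the run):
1. a fingertip rests on the left end of the rail (its first 45 mm) (contact force between the fingers and rail_end above 0.4 N and value of joint catch below 0.001 m), for 0.05 s.
2. the fingertip has slid on to the next 50 mm of the rail, in contact (contact force between the fingers and rail_run above 0.3 N and contact force between the fingers and rail_end below 0.1 N), for 0.05 s.
3. the catch in the notch is pressed down (value of joint catch above 0.004 m).
At the end, for the whole second after the job is handed in: The lid stands open by more than 45 mm, the catch is back up (within 2.5 mm), and every bystander is within 20 mm of where it stood (value of joint lid above 0.045 m and value of joint catch below 0.0025 m and distance of each of bowl, glue, jar, block, mug, knife, tile from where it was at the start of the episode below 0.02 m); the robot touches nothing.
It fails at once if the fingers ram or press anything with more than 40 N (contact force between the fingers and anything else above 40 N).
It fails at once if a bystander is knocked aside, lifted or carried (over 20 mm) (distance of any of bowl, glue, jar, block, mug, knife, tile from where it was at the start of the episode above 0.02 m).
It also fails if it takes over 64 s, if anything falls off the work surface, if the arm or the gripper's body presses on something with over 40 N, if the wrist force passes 120 N, or if a joint passes its speed limit or range.

## Working session

There is one attempt and no reset: what is moved stays moved. The work goes in short steps, Python scripts to look and compute and a tool call to move; the robot and the scene stay as the last step left them, time stands still between calls to the robot, and variables do not carry over. Pictures are saved under pics/ and viewed, at most 10 in all, crops included, and the job is handed in when it is done.

Besides the shell and the picture viewer there is one more tool, called after "Request:" as name(argument=value, ...) on one line, values as JSON. arm_command: Moves the arm, as the interface text tells. Its arguments: {"type":"object","properties":{"series":{"type":"array"},"jaw":{"type":"number"}},"required":["series"]}

```bash
mkdir -p pics; ls
python3 - <<'E'
from rig import r
import cv2
s=r.get_state();print(s)
for n in("scene","top"):
    p,d=r.capture(n);cv2.imwrite(f"pics/{n}.png",p[:,:,::-1]);import numpy as np;np.save(f"{n}_d.npy",d)
    m=r.camera_model(n);print(n,m['fovy'],m['cx'],m['cy'],m['pose'],(d>0).mean())
E
```

```text
pics
{'time': 0.0, 'joint_pos': array([ 1.01682125e+00,  2.17767864e-01,  1.61494079e+00,  7.25197017e-06,
        1.31133499e+00, -1.12192946e-01]), 'dq': array([-4.40157367e-04,  9.90113582e-04, -7.87428546e-04,  1.12482919e-03,
       -2.07739418e-05, -6.03408621e-04]), 'joint_torque': array([-9.07479243e-04, -3.96854568e+01, -3.03846717e+01, -3.81746440e-04,
        9.84758284e-03,  1.99409351e-05]), 'eef_pos': array([266.70937437, 564.22456926, 195.85642661]), 'eef_rot': array([-4.03997086e-04,  2.19099871e-01,  9.75701668e-01, -1.15699284e-03]), 'contact_force': array([-0.14332615,  0.8636388 ,  0.18137727]), 'torque': array([ 0.00517024,  0.02209378, -0.01532082]), 'grasp_force': 0.0, 'finger_gap': 85.39772159143111}
scene 54.58061086053632 319.0593874988319 250.29144626088072 [[ 4.41838313e-01  7.85857523e-01 -4.32674080e-01  9.48078526e+02]
 [ 8.97067613e-01 -3.90788116e-01  2.06287049e-01 -1.61438624e+02]
 [-6.97165935e-03 -4.79283425e-01 -8.77632494e-01  8.10580101e+02]
 [ 0.00000000e+00  0.00000000e+00  0.00000000e+00  1.00000000e+00]] 0.9960221354166666
top 46.14840528641926 325.2214738960317 240.9839553795606 [[-1.86649541e-02 -9.86824872e-01  1.60711825e-01  3.92779762e+02]
 [-9.99808727e-01  1.93611369e-02  2.76686201e-03  3.73906537e+01]
 [-5.84197189e-03 -1.60629442e-01 -9.86997494e-01  1.12574330e+03]
 [ 0.00000000e+00  0.00000000e+00  0.00000000e+00  1.00000000e+00]] 0.9958658854166667
```

View pics/top.png

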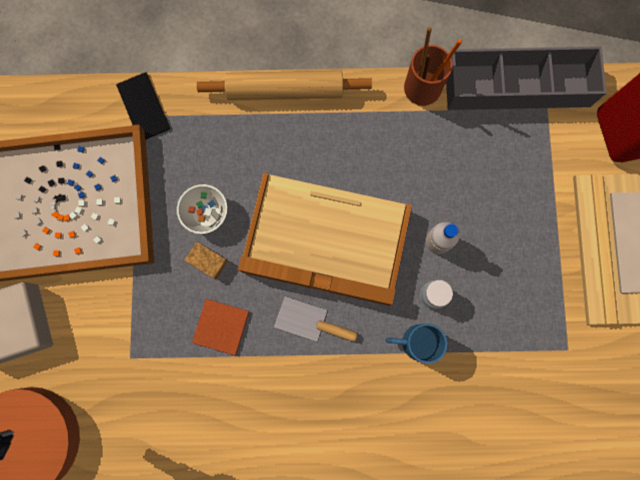

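View pics/scene.png

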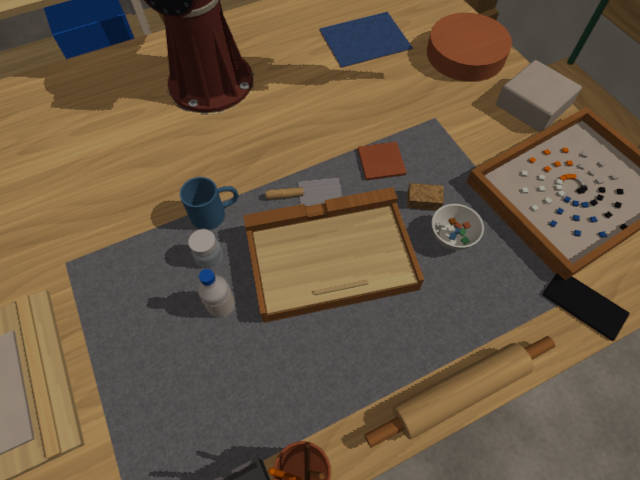

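The top view shows the rail running from about (243,262) to (394,298), with the notch near (322,282). The block is at (206,260), the tile at (221,327), the spatula at (315,318) and the mug at (425,343). Next I'll locate the rail using depth.

```bash
cat > h.py <<'E'
import numpy as np
from rig import r
def cloud(n,d,m=None):
    m=m or r.camera_model(n); f=240/np.tan(np.radians(m['fovy']/2))
    v,u=np.mgrid[:480,:640]
    c=np.stack([(u-m['cx'])/f*d,(v-m['cy'])/f*d,d],-1)
    return c@m['pose'][:3,:3].T+m['pose'][:3,3]
E
python3 - <<'E'
from h import *
import cv2
for n,roi in(("top",(235,240,405,310)),("scene",(235,185,405,235))):
    P=cloud(n,np.load(f"{n}_d.npy")); x0,y0,x1,y1=roi
    Q=P[y0:y1,x0:x1].reshape(-1,3)
    S=Q[(Q[:,2]>58)&(Q[:,2]<68)]
    print(n,len(S),np.median(S[:,2]),S[:,2].std())
    print(cv2.minAreaRect(S[:,:2].astype(np.float32)))
    print(cv2.boxPoints(cv2.minAreaRect(S[:,:2].astype(np.float32))))
    c=S[:,:2].mean(0);U,s,V=np.linalg.svd(S[:,:2]-c,full_matrices=False);e=V[0]*np.sign(V[0,1])
    print(c,e,np.degrees(np.arctan2(-e[0],e[1])))
    t=(S[:,:2]-c)@e;print(t.min(),t.max()); h,b=np.histogram(t,np.arange(-160,161,8));print(h)
# bystander heights/footprints
P=cloud("top",np.load("top_d.npy"))
for nm,(u,v) in dict(table=(300,350),tile=(221,327),block=(206,260),blade=(300,318),handle=(340,330),mugrim=(392,342),lid=(320,240),bowl=(180,200)).items(): print(nm,P[v,u].round(0))
E
```

```text
top 1941 61.31089614190432 1.7775850746808624
((493.92205810546875, 59.3372802734375), (299.7099304199219, 28.32299041748047), 76.26063537597656)
[[444.57437 -82.86633]
 [472.08694 -89.5932 ]
 [543.2698  201.5409 ]
 [515.7572  208.26776]]
[493.87459676  59.73192382] [0.23795439 0.97127633] -13.765838167955097
-150.22951430858978 149.48900452959722
[ 0 48 63 65 60 61 61 59 58 62 60 60 58 58 60 62 14  0  0  0  0 45 61 56
 59 57 60 59 59 60 56 62 63 57 59 58 59 56 46  0]
scene 1749 61.52054834667513 1.3760966282327796
((489.62261962890625, 50.90367126464844), (319.0624084472656, 89.44258117675781), 64.163330078125)
[[ 379.84683  -73.19094]
 [ 460.34875 -112.17066]
 [ 599.39844  174.99829]
 [ 518.8965   213.978  ]]
[494.27172496  58.0990335 ] [0.23865024 0.97110559] -13.806890296267916
-155.1212343607123 152.60161434039816
[ 2 26 58 58 57 56 54 57 55 58 53 55 56 55 54 54 32  0  0  0  0 24 52 52
 54 54 52 52 54 54 51 52 52 53 51 48 54 46 52  2]
table [360.  94.  -0.]
tile [408. 248.   9.]
block [538. 275.  30.]
blade [422.  93.   3.]
handle [397.  15.  16.]
mugrim [373. -80.  61.]
lid [571.  51.  44.]
bowl [656. 325.  44.]
```

The rail fits at 299.7 x 28.3 mm with its top at about 61.5 mm. Its middle is (493.9, 59.3) and the yaw is -13.8°. The notch centre shows at about y -10. I'll shut the fingers, turn so that tool x lies along the rail, then move over its left end.

Request:
arm_command(series=[0,0,0,0,0,8,0,0,0,0,0,8,0,0,0,0,0,8,0,0,0,0,0,8,0,0,0,0,0,8,0,0,0,0,0,8,0,0,0,0,0,8,0,0,0,0,0,8], jaw=0)

```text
time: 0.9
eef_pos: [266.9, 564.5, 196.4]
eef_rot: [0.0, 0.705, 0.709, -0.001]
contact_force: [-0.7, 0.0, -0.0]
finger_gap: 0.1
grasp_force: 0.0
```

Request:
arm_command(series=[0,0,0,0,0,7.25,0,0,0,0,0,7.25,-30,34,0,0,0,0,-30,34,0,0,0,0,-30,34,0,0,0,0,-30,34,0,0,0,0,-30,34,0,0,0,0,-30,34,0,0,0,0])

```text
time: 1.7
eef_pos: [422.7, 339.8, 196.7]
eef_rot: [-0.0, 0.787, 0.617, -0.0]
contact_force: [0.6, 0.8, -0.8]
finger_gap: -0.1
grasp_force: 0.0
```

Request:
arm_command(series=[-30,34,0,0,0,0,-30,34,0,0,0,0,-30,34,0,0,0,0,-30,34,0,0,0,0,0,0,0,0,0,0,0,0,0,0,0,0,0,0,0,0,0,0,0,0,0,0,0,0])

```text
time: 2.5
eef_pos: [524.8, 193.7, 196.9]
eef_rot: [-0.0, 0.786, 0.618, -0.0]
contact_force: [0.1, -0.6, 0.4]
finger_gap: 0.0
grasp_force: 0.0
```

```bash
cat >> h.py <<'E'
def where():
    from scipy.spatial.transform import Rotation as R
    s=r.get_state();q=s['eef_rot'];M=R.from_quat([q[1],q[2],q[3],q[0]]).as_matrix()
    d=s['eef_pos'][:2]-[493.9,59.3];e=np.array([.2377,.9713]);n=np.array([.9713,-.2377])
    F=np.array([r.get_state()['contact_force'] for _ in range(5)]).mean(0)
    print("t",s['time'],"along",(d@e).round(1),"across",(d@n).round(1),"z",s['eef_pos'][2].round(2),"F",F.round(2),s['finger_gap'].round(1),"toolx",M[:,0].round(3),"toolz",M[:,2].round(3))
E
python3 -c "
from h import *
where();print(r.get_state()['joint_pos'])
import cv2
p,d=r.capture('top');cv2.imwrite('pics/t2.png',p[150:400,150:500,::-1])"
```

```text
Traceback (most recent call last):
  File "h.py", line 13, in where
    print("t",s['time'],"along",(d@e).round(1),"across",(d@n).round(1),"z",s['eef_pos'][2].round(2),"F",F.round(2),s['finger_gap'].round(1),"toolx",M[:,0].round(3),"toolz",M[:,2].round(3))
                                                                                                                   ^^^^^^^^^^^^^^^^^^^^^
AttributeError: 'float' object has no attribute 'round'
```

Request:
arm_command(series=[-4,2,0,0,0,0,0,0,20,0,0,0,0,0,25,0,0,0,0,0,25,0,0,0,0,0,20,0,0,0,0,0,20,0,0,0,0,0,8,0,0,0,0,0,0,0,0,0])

```text
time: 3.3
eef_pos: [525.2, 188.2, 77.8]
eef_rot: [-0.001, 0.787, 0.617, -0.001]
contact_force: [-0.3, 0.1, 0.4]
finger_gap: 0.2
grasp_force: 0.0
```

```bash
sed -i "s/s\['finger_gap'\].round(1)/s['finger_gap']/" h.py
python3 -c "
from h import *
where()
import cv2
p,d=r.capture('top');cv2.imwrite('pics/t2.png',cv2.resize(p[180:330,200:420,::-1],None,fx=3,fy=3))
p,d=r.capture('scene');cv2.imwrite('pics/s2.png',cv2.resize(p[120:320,230:460,::-1],None,fx=3,fy=3))"
```

```text
t 3.3 along 132.7 across -0.2 z 77.8 F [-0.27  0.12  0.45] 0.20737488859650152 toolx [ 0.238  0.971 -0.001] toolz [-0.003 -0.001 -1.   ]
```

View pics/s2.png

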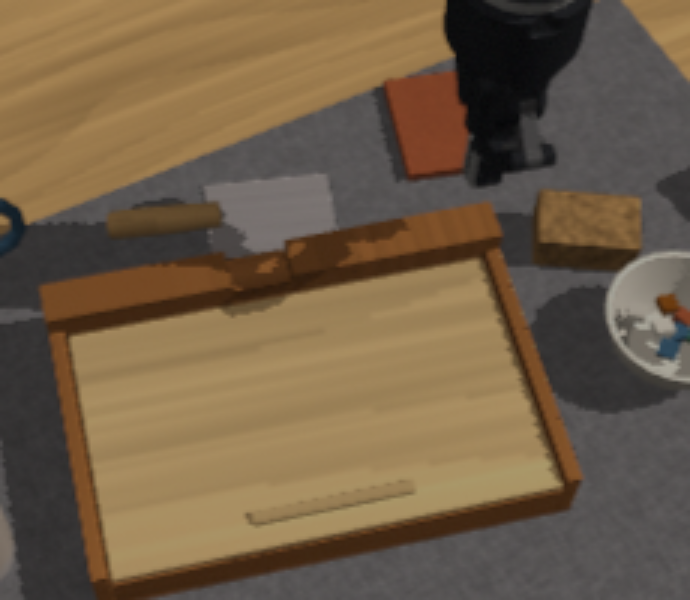

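The fingertip, at crop (487,180), hangs just above the left end of the rail, at crop (490,215). The notch shows at crop (225-290,260). I'll lower it gently.

Request:
arm_command(series=[0,0,4,0,0,0,0,0,3,0,0,0,0,0,2,0,0,0,0,0,2,0,0,0,0,0,1.5,0,0,0,0,0,0.5,0,0,0,0,0,0,0,0,0,0,0,0,0,0,0])

```text
time: 4.2
eef_pos: [526.8, 188.2, 66.2]
eef_rot: [0.0, 0.787, 0.617, 0.0]
contact_force: [-1.4, -0.4, 0.6]
finger_gap: 0.2
grasp_force: 0.0
```

Request:
arm_command(series=[0,0,0.5,0,0,0,0,0,0,0,0,0,0,0,0.5,0,0,0,0,0,0,0,0,0,0,0,0,0,0,0,0,0,0,0,0,0,0,0,0,0,0,0,0,0,0,0,0,0])

```text
time: 5.0
eef_pos: [526.8, 188.1, 65.2]
eef_rot: [0.0, 0.787, 0.617, 0.0]
contact_force: [0.3, 0.1, -0.2]
finger_gap: 0.1
grasp_force: 0.0
```

Request:
arm_command(series=[0,0,0.5,0,0,0,0,0,0.5,0,0,0,0,0,0.5,0,0,0,0,0,0.5,0,0,0,0,0,0,0,0,0,0,0,0,0,0,0,0,0,0,0,0,0,0,0,0,0,0,0])

```text
time: 5.8
eef_pos: [526.8, 188.1, 63.2]
eef_rot: [0.0, 0.787, 0.617, 0.0]
contact_force: [-0.7, 0.4, -0.0]
finger_gap: -0.0
grasp_force: 0.0
```

Request:
arm_command(series=[0,0,0.3,0,0,0,0,0,0.2,0,0,0,0,0,0,0,0,0,0,0,0,0,0,0,0,0,0,0,0,0,0,0,0,0,0,0,0,0,0,0,0,0,0,0,0,0,0,0])

```text
time: 6.6
eef_pos: [526.7, 188.1, 62.7]
eef_rot: [0.0, 0.787, 0.617, -0.0]
contact_force: [-0.3, 0.0, -0.0]
finger_gap: -0.3
grasp_force: 0.0
```

Request:
arm_command(series=[0,0,0.3,0,0,0,0,0,0.2,0,0,0,0,0,0,0,0,0,0,0,0,0,0,0,0,0,0,0,0,0,0,0,0,0,0,0,0,0,0,0,0,0,0,0,0,0,0,0])

```text
time: 7.4
eef_pos: [526.7, 188.2, 62.2]
eef_rot: [0.0, 0.787, 0.617, 0.0]
contact_force: [-0.1, 0.2, 0.3]
finger_gap: -0.1
grasp_force: 0.0
```

Request:
arm_command(series=[0,0,0.2,0,0,0,0,0,0.1,0,0,0,0,0,0,0,0,0,0,0,0,0,0,0,0,0,0,0,0,0,0,0,0,0,0,0,0,0,0,0,0,0,0,0,0,0,0,0])

```text
time: 8.2
eef_pos: [526.7, 188.1, 61.9]
eef_rot: [0.0, 0.787, 0.617, 0.0]
contact_force: [-0.2, 0.1, -0.4]
finger_gap: -0.3
grasp_force: 0.0
```

Request:
arm_command(series=[0,0,0.2,0,0,0,0,0,0,0,0,0,0,0,0,0,0,0,0,0,0,0,0,0,0,0,0,0,0,0,0,0,0,0,0,0,0,0,0,0,0,0,0,0,0,0,0,0])

```text
time: 9.0
eef_pos: [526.7, 188.1, 61.7]
eef_rot: [-0.0, 0.787, 0.617, -0.0]
contact_force: [0.1, 0.2, 0.2]
finger_gap: 0.1
grasp_force: 0.0
```

Request:
arm_command(series=[0,0,0.2,0,0,0,0,0,0,0,0,0,0,0,0,0,0,0,0,0,0,0,0,0,0,0,0,0,0,0,0,0,0,0,0,0,0,0,0,0,0,0,0,0,0,0,0,0])

```text
time: 9.8
eef_pos: [526.7, 188.1, 61.5]
eef_rot: [-0.0, 0.787, 0.617, -0.0]
contact_force: [0.2, 0.4, 0.2]
finger_gap: 0.1
grasp_force: 0.0
```

Request:
arm_command(series=[0,0,0.2,0,0,0,0,0,0.1,0,0,0,0,0,0,0,0,0,0,0,0,0,0,0,0,0,0,0,0,0,0,0,0,0,0,0,0,0,0,0,0,0,0,0,0,0,0,0])

```text
time: 10.6
eef_pos: [526.7, 188.1, 61.2]
eef_rot: [-0.0, 0.787, 0.617, -0.0]
contact_force: [-0.8, -0.8, 0.3]
finger_gap: -0.3
grasp_force: 0.0
```

Request:
arm_command(series=[0,0,0.2,0,0,0,0,0,0.1,0,0,0,0,0,0,0,0,0,0,0,0,0,0,0,0,0,0,0,0,0,0,0,0,0,0,0,0,0,0,0,0,0,0,0,0,0,0,0])

```text
time: 11.4
eef_pos: [526.7, 188.1, 60.9]
eef_rot: [-0.0, 0.787, 0.617, -0.0]
contact_force: [-0.2, 0.6, -0.1]
finger_gap: -0.1
grasp_force: 0.0
```

Request:
arm_command(series=[0,0,0.2,0,0,0,0,0,0.1,0,0,0,0,0,0.1,0,0,0,0,0,0,0,0,0,0,0,0,0,0,0,0,0,0,0,0,0,0,0,0,0,0,0,0,0,0,0,0,0])

```text
time: 12.2
eef_pos: [526.7, 188.2, 60.5]
eef_rot: [-0.0, 0.787, 0.617, -0.0]
contact_force: [-0.8, 0.5, -0.7]
finger_gap: 0.1
grasp_force: 0.0
```

Request:
arm_command(series=[0,0,0.2,0,0,0,0,0,0.1,0,0,0,0,0,0.1,0,0,0,0,0,0,0,0,0,0,0,0,0,0,0,0,0,0,0,0,0,0,0,0,0,0,0,0,0,0,0,0,0])

```text
time: 13.0
eef_pos: [526.7, 188.1, 60.1]
eef_rot: [0.0, 0.787, 0.617, -0.0]
contact_force: [-0.2, 0.8, -0.4]
finger_gap: 0.1
grasp_force: 0.0
```

There's no contact yet at 60.1, so I'll take a look.

```bash
python3 -c "
from h import *
where()
import cv2
p,d=r.capture('wrist')
q,d2=r.capture('scene')
a=cv2.resize(p[:,:,::-1],(400,300));b=cv2.resize(q[150:240,340:460,::-1],(400,300),interpolation=cv2.INTER_CUBIC)
cv2.imwrite('pics/w3.png',np.hstack([a,b]))
for n,D in(('wrist',d),('scene',d2)):
  P=cloud(n,D);f=P.reshape(-1,3);k=(np.abs((f[:,:2]-[526.7,188.1])@[.9713,-.2377])<40)&(np.abs((f[:,:2]-[526.7,188.1])@[.2377,.9713])<40)&(f[:,2]>52)&(f[:,2]<80)
  print(n,k.sum(),np.histogram(f[k,2],np.arange(52,81,2))[0])
"
```

```text
t 13.0 along 132.9 across 1.3 z 60.11 F [-0.21  0.8  -0.43] 0.09334365560604206 toolx [ 0.239  0.971 -0.   ] toolz [ 0. -0. -1.]
wrist 3551 [  72   71   73   87 2286  961    1    0    0    0    0    0    0    0]
scene 420 [ 16  17  20  58 164 134  11   0   0   0   0   0   0   0]
```

View pics/w3.png

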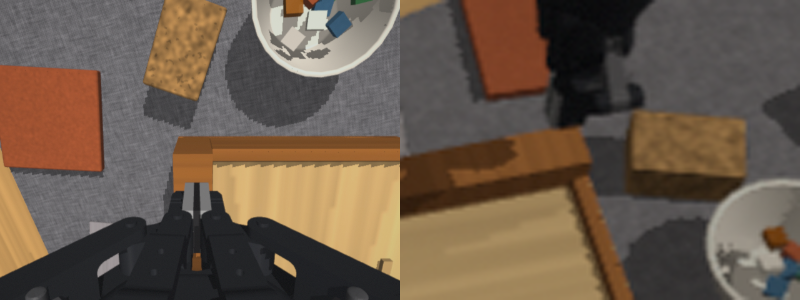

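The wrist view shows the shut fingers over the left end of the rail, centred across it (rail columns 175-212, fingers about 197). The scene view shows the tip about to meet the rail top. I'll go down further in fine steps.

Request:
arm_command(series=[0,0,0.2,0,0,0,0,0,0.1,0,0,0,0,0,0.1,0,0,0,0,0,0,0,0,0,0,0,0,0,0,0,0,0,0,0,0,0,0,0,0,0,0,0,0,0,0,0,0,0])

```text
time: 13.9
eef_pos: [526.7, 188.1, 59.7]
eef_rot: [-0.0, 0.787, 0.617, -0.0]
contact_force: [1.0, 0.2, 1.0]
finger_gap: 0.1
grasp_force: 0.0
```

```bash
python3 -c "
from h import *
where()
m=r.camera_model('scene');f=240/np.tan(np.radians(m['fovy']/2))
p,d=r.capture('scene')
for z in(60,64,70,80):
  c=np.linalg.inv(m['pose'])@[526.7,188.1,z,1];u=c[0]/c[2]*f+m['cx'];v=c[1]/c[2]*f+m['cy'];print(z,u,v,c[2],d[int(v)-2:int(v)+3,int(u)])
"
```

```text
t 13.9 along 132.9 across 1.2 z 59.67 F [1.   0.2  0.97] 0.12990368136373587 toolx [ 0.239  0.971 -0.   ] toolz [-0. -0. -1.]
60 386.614785335439 195.2744799304759 913.1583430079136 [912.83545 912.8412  910.8448  910.12775 910.6638 ]
64 386.8612354581426 194.08175484967893 909.6478130330064 [918.0761  912.83545 912.8412  910.8448  910.12775]
70 387.2344980526856 192.27530552293086 904.3820180706455 [917.1133  916.4487  915.40533 914.1106  912.9799 ]
80 387.86635629382965 189.21735138822254 895.6056931333775 [875.16766 875.50476 918.0411  917.1133  916.4487 ]
```

```bash
python3 -c "
from h import *
where()
for n in('scene','wrist'):
  p,d=r.capture(n);P=cloud(n,d).reshape(-1,3);Q=P[(d.ravel()>0)]-[526.7,188.1,0]
  A=np.c_[Q[:,:2]@[.2377,.9713],Q[:,:2]@[.9713,-.2377],Q[:,2]]
  print(n,(d==0).sum())
  for z0 in range(66,140,6):
    k=(A[:,2]>z0)&(A[:,2]<z0+6)&(np.abs(A[:,0])<90)&(np.abs(A[:,1])<90)
    if k.sum():print(z0,k.sum(),A[k].min(0).round(),A[k].max(0).round())
"
```

```text
t 13.95 along 133.0 across 1.3 z 59.7 F [-0.31  0.04 -0.25] 0.24278795016328175 toolx [ 0.239  0.971 -0.   ] toolz [ 0. -0. -1.]
scene 1227
90 2 [-9.  6. 94.] [-5.  6. 95.]
96 14 [-11.  -5.  97.] [ 11.  13. 102.]
102 20 [-11.  -2. 102.] [  6.  15. 108.]
108 23 [-11.  -3. 108.] [  6.  16. 114.]
114 15 [-11.  -4. 114.] [ -5.  15. 120.]
120 13 [-11.  -2. 121.] [ -6.  13. 124.]
126 9 [-12.  -3. 126.] [ -7.  10. 132.]
132 10 [-13. -25. 133.] [-10.  27. 138.]
138 33 [-13. -28. 138.] [  8.  32. 144.]
wrist 1224
96 236 [  7. -12.  97.] [ 12.  12. 102.]
102 547 [  7. -14. 102.] [ 12.  14. 108.]
108 626 [  6. -14. 108.] [ 12.  13. 114.]
114 712 [  7. -14. 114.] [ 12.  14. 120.]
120 626 [  7. -14. 120.] [ 12.  13. 126.]
126 1280 [-11.  -9. 126.] [ 12.   6. 132.]
132 813 [ -9. -28. 132.] [ 15.  27. 138.]
138 3371 [-12. -35. 138.] [ 15.  34. 144.]
```

Depth from both cameras puts the visible fingertip at about z 96 while the reported TCP is 59.7. The real tip is therefore still about 33 mm above the rail. I'll go down part of that and measure again.

Request:
arm_command(series=[0,0,4,0,0,0,0,0,4,0,0,0,0,0,4,0,0,0,0,0,4,0,0,0,0,0,3,0,0,0,0,0,2,0,0,0,0,0,1,0,0,0,0,0,0,0,0,0])

```text
time: 14.85
eef_pos: [526.7, 188.1, 37.5]
eef_rot: [-0.0, 0.787, 0.617, -0.0]
contact_force: [-0.4, 0.7, 0.5]
finger_gap: -0.3
grasp_force: 0.0
```

```bash
cat >> h.py <<'E'
def tip():
  where();s=r.get_state()['eef_pos']
  for n in('scene','wrist'):
    p,d=r.capture(n);P=cloud(n,d).reshape(-1,3);Q=P[(d.ravel()>0)]-[s[0],s[1],0]
    A=np.c_[Q[:,:2]@[.2377,.9713],Q[:,:2]@[.9713,-.2377],Q[:,2]]
    k=(A[:,2]>66)&(A[:,2]<90)&(np.abs(A[:,0])<25)&(np.abs(A[:,1])<25)
    print(n,k.sum(),A[k].min(0).round(1),A[k].max(0).round(1),np.sort(A[k,2])[:8].round(1))
E
python3 -c "
from h import *
tip()"
```

```text
t 14.85 along 132.9 across 1.2 z 37.55 F [-0.42  0.7   0.52] -0.2646441851446079 toolx [ 0.239  0.971 -0.   ] toolz [-0. -0. -1.]
scene 51 [-11.2  -4.5  70.8] [ 6.8 16.4 89.9] [70.8 72.  74.2 76.3 76.9 77.  77.4 77.8]
wrist 1170 [  6.7 -13.5  75. ] [12.1 13.7 90. ] [75.  75.2 75.3 75.3 75.6 75.6 75.7 75.7]
```

Confirmed: the tip is at about 74, some 12 mm above the rail.

Request:
arm_command(series=[0,0,3,0,0,0,0,0,2,0,0,0,0,0,1,0,0,0,0,0,1,0,0,0,0,0,0.5,0,0,0,0,0,0.5,0,0,0,0,0,0,0,0,0,0,0,0,0,0,0])

```text
time: 15.75
eef_pos: [526.8, 188.2, 29.7]
eef_rot: [0.0, 0.787, 0.617, 0.0]
contact_force: [-0.1, 0.7, 0.5]
finger_gap: -0.0
grasp_force: 0.0
```

Request:
arm_command(series=[0,0,0.3,0,0,0,0,0,0.3,0,0,0,0,0,0.3,0,0,0,0,0,0.3,0,0,0,0,0,0,0,0,0,0,0,0,0,0,0,0,0,0,0,0,0,0,0,0,0,0,0])

```text
time: 16.55
eef_pos: [526.7, 188.2, 28.5]
eef_rot: [0.0, 0.787, 0.617, -0.0]
contact_force: [-0.9, 0.3, -0.6]
finger_gap: -0.2
grasp_force: 0.0
```

```bash
python3 -c "
from h import *
tip()"
```

```text
t 16.55 along 133.0 across 1.3 z 28.51 F [-0.88  0.34 -0.57] -0.16298705513650133 toolx [ 0.239  0.971 -0.   ] toolz [-0. -0. -1.]
scene 65 [-10.9  -6.7  66.2] [ 6.2 15.5 89.7] [66.2 66.4 66.7 67.4 67.9 68.  69.1 69.4]
wrist 2274 [  6.4 -13.8  66. ] [12.1 13.5 90. ] [66.  66.1 66.2 66.4 66.6 66.6 66.7 66.7]
```

Request:
arm_command(series=[0,0,0.5,0,0,0,0,0,0.5,0,0,0,0,0,0.5,0,0,0,0,0,0.5,0,0,0,0,0,0,0,0,0,0,0,0,0,0,0,0,0,0,0,0,0,0,0,0,0,0,0])

```text
time: 17.45
eef_pos: [526.8, 188.2, 28.0]
eef_rot: [-0.0, 0.787, 0.617, -0.0]
contact_force: [-3.2, -1.4, 9.1]
finger_gap: -0.1
grasp_force: 4.3
```

Request:
arm_command(series=[0,0,0.2,0,0,0,0,0,0.2,0,0,0,0,0,0.2,0,0,0,0,0,0,0,0,0,0,0,0,0,0,0,0,0,0,0,0,0,0,0,0,0,0,0,0,0,0,0,0,0])

```text
time: 18.25
eef_pos: [526.9, 188.2, 27.9]
eef_rot: [-0.0, 0.787, 0.617, -0.0]
contact_force: [-4.3, -1.5, 11.9]
finger_gap: -0.3
grasp_force: 5.8
```

Request:
arm_command(series=[0,0,0.2,0,0,0,0,0,0.2,0,0,0,0,0,0,0,0,0,0,0,0,0,0,0,0,0,0,0,0,0,0,0,0,0,0,0,0,0,0,0,0,0,0,0,0,0,0,0])

```text
time: 19.05
eef_pos: [526.9, 188.2, 28.0]
eef_rot: [-0.0, 0.787, 0.617, -0.0]
contact_force: [-5.9, -2.5, 14.5]
finger_gap: -0.1
grasp_force: 6.8
```

Contact on the rail end came at reported z 28.0. I'll ease off to about 5 N and slide right along the rail (-x in the tool frame).

Request:
arm_command(series=[0,0,-0.8,0,0,0,0,0,-0.8,0,0,0,0,0,0,0,0,0,0,0,0,0,0,0,0,0,0,0,0,0,0,0,0,0,0,0,0,0,0,0,0,0,0,0,0,0,0,0])

```text
time: 19.85
eef_pos: [526.9, 188.2, 28.0]
eef_rot: [-0.0, 0.787, 0.617, -0.0]
contact_force: [-3.2, -1.5, 6.8]
finger_gap: -0.5
grasp_force: 3.6
```

Request:
arm_command(series=[-2,0,0,0,0,0,-4,0,0,0,0,0,-5,0,0,0,0,0,-5,0,0,0,0,0,-5,0,0,0,0,0,-5,0,0,0,0,0,-5,0,0,0,0,0,-5,0,0,0,0,0])

```text
time: 20.65
eef_pos: [519.4, 153.4, 28.0]
eef_rot: [0.0, 0.787, 0.617, 0.002]
contact_force: [1.3, 2.9, 5.8]
finger_gap: 0.3
grasp_force: 2.7
```

```bash
python3 -c "
from h import *
where()"
```

```text
t 20.65 along 97.4 across 2.4 z 27.97 F [1.34 2.94 5.76] 0.2644252081721766 toolx [0.239 0.971 0.002] toolz [ 0.003  0.001 -1.   ]
```

Request:
arm_command(series=[-4,0,0,0,0,0,-4,0,0,0,0,0,-3,0,0,0,0,0,-3,0,0,0,0,0,-2,0,0,0,0,0,0,0,0,0,0,0,0,0,0,0,0,0,0,0,0,0,0,0])

```text
time: 21.45
eef_pos: [515.5, 137.6, 28.0]
eef_rot: [0.001, 0.787, 0.617, 0.001]
contact_force: [-0.2, 2.6, 5.4]
finger_gap: -0.4
grasp_force: 3.0
```

Request:
arm_command(series=[-5,0,0,0,0,0,-5,0,0,0,0,0,-5,0,0,0,0,0,-5,0,0,0,0,0,-5,0,0,0,0,0,-5,0,0,0,0,0,-5,0,0,0,0,0,-5,0,0,0,0,0])

```text
time: 22.25
eef_pos: [505.8, 98.8, 27.8]
eef_rot: [0.0, 0.787, 0.617, 0.001]
contact_force: [1.2, 3.2, 5.3]
finger_gap: 0.1
grasp_force: 2.8
```

```bash
python3 -c "
from h import *
where()"
```

```text
t 22.25 along 41.2 across 2.1 z 27.79 F [1.19 3.17 5.27] 0.06339720372450891 toolx [0.239 0.971 0.002] toolz [ 0.002  0.001 -1.   ]
```

Request:
arm_command(series=[-5,0,0,0,0,0,-5,0,0,0,0,0,-5,0,0,0,0,0,-4,0,0,0,0,0,-4,0,0,0,0,0,-4,0,0,0,0,0,-4,0,0,0,0,0,-4,0,0,0,0,0])

```text
time: 23.05
eef_pos: [497.2, 64.8, 27.7]
eef_rot: [0.0, 0.787, 0.617, 0.001]
contact_force: [1.1, 4.5, 5.4]
finger_gap: -0.4
grasp_force: 2.6
```

Request:
arm_command(series=[-2,0,0,0,0,0,-2,0,0,0,0,0,-2,0,0,0,0,0,-2,0,0,0,0,0,0,0,0,0,0,0,0,0,0,0,0,0,0,0,0,0,0,0,0,0,0,0,0,0])

```text
time: 23.85
eef_pos: [494.5, 57.1, 27.1]
eef_rot: [-0.0, 0.787, 0.617, -0.0]
contact_force: [-0.2, -0.0, 0.8]
finger_gap: -0.2
grasp_force: 0.0
```

```bash
python3 -c "
from h import *
where()"
```

```text
t 23.85 along -2.0 across 1.1 z 27.07 F [-0.22 -0.02  0.77] -0.18404341803955296 toolx [ 0.239  0.971 -0.   ] toolz [-0. -0. -1.]
```

The force vanished and the tip dropped to 27.1 at along -2, so it has found the notch. I'll centre in it (about -10) and go down to just above the floor (reported z about 20).

Request:
arm_command(series=[-2,0,0,0,0,0,-2,0,0,0,0,0,-2,0,0,0,0,0,-1.5,-1,0,0,0,0,0,0,0,0,0,0,0,0,0,0,0,0,0,0,0,0,0,0,0,0,0,0,0,0])

```text
time: 24.65
eef_pos: [491.8, 50.0, 27.1]
eef_rot: [0.0, 0.787, 0.617, 0.0]
contact_force: [0.8, -0.1, -0.4]
finger_gap: 0.2
grasp_force: 0.0
```

Request:
arm_command(series=[0,0,1,0,0,0,0,0,1,0,0,0,0,0,1,0,0,0,0,0,1,0,0,0,0,0,1,0,0,0,0,0,1,0,0,0,0,0,0,0,0,0,0,0,0,0,0,0])

```text
time: 25.45
eef_pos: [491.7, 50.0, 21.1]
eef_rot: [-0.0, 0.787, 0.617, -0.0]
contact_force: [0.0, 0.4, -0.6]
finger_gap: 0.2
grasp_force: 0.0
```

Request:
arm_command(series=[0,0,1,0,0,0,0,0,1,0,0,0,0,0,1,0,0,0,0,0,0,0,0,0,0,0,0,0,0,0,0,0,0,0,0,0,0,0,0,0,0,0,0,0,0,0,0,0])

```text
time: 26.25
eef_pos: [492.0, 50.0, 18.3]
eef_rot: [0.0, 0.787, 0.617, 0.0]
contact_force: [-0.5, 0.7, 3.7]
finger_gap: -0.1
grasp_force: 2.1
```

Touching the floor with about 3 N. I'll press on.

Request:
arm_command(series=[0,0,1,0,0,0,0,0,1,0,0,0,0,0,1,0,0,0,0,0,0.5,0,0,0,0,0,0.5,0,0,0,0,0,0,0,0,0,0,0,0,0,0,0,0,0,0,0,0,0])

```text
time: 27.05
eef_pos: [491.9, 50.0, 14.2]
eef_rot: [0.0, 0.787, 0.617, 0.0]
contact_force: [0.2, 0.3, 4.0]
finger_gap: -0.4
grasp_force: 2.2
```

```bash
cat >> h.py <<'E'
def lid():
  d0=np.load('top_d.npy');p,d=r.capture('top');A=cloud('top',d0);B=cloud('top',d)
  import cv2;cv2.imwrite('pics/lid.png',p[100:380,150:490,::-1])
  D=np.abs(B[...,2]-A[...,2]);x=slice(255,415);y=slice(160,300);k=(D[y,x]>3)&(B[y,x,2]<60)&(d[y,x]>0)
  print('changed px',k.sum())
E
python3 -c "
from h import *
where();lid()"
```

```text
t 27.05 along -9.5 across 0.3 z 14.2 F [0.2  0.32 4.04] -0.4148110914945067 toolx [0.239 0.971 0.   ] toolz [ 0. -0. -1.]
changed px 8277
```

View pics/lid.png

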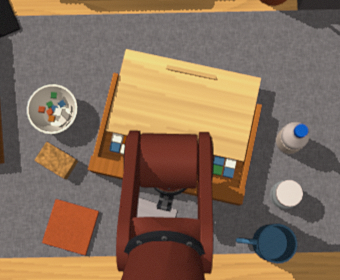

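The lid has slid open: its far edge is now beyond the box, and tesserae show behind the rail. I'll lift the finger away.

Request:
arm_command(series=[0,0,-2,0,0,0,0,0,-4,0,0,0,0,0,-8,0,0,0,0,0,-15,0,0,0,0,0,-25,0,0,0,0,0,-30,0,0,0,0,0,-30,0,0,0,0,0,-30,0,0,0])

```text
time: 27.9
eef_pos: [490.6, 50.0, 158.9]
eef_rot: [-0.001, 0.787, 0.617, -0.001]
contact_force: [0.9, -0.0, -0.6]
finger_gap: 0.0
grasp_force: 0.0
```

Request:
arm_command(series=[0,-30,0,0,0,0,0,-40,0,0,0,0,0,-40,0,0,0,0,0,-30,0,0,0,0,0,0,0,0,0,0,0,0,0,0,0,0,0,0,0,0,0,0,0,0,0,0,0,0])

```text
time: 28.7
eef_pos: [356.7, 83.2, 158.4]
eef_rot: [0.0, 0.787, 0.617, 0.0]
contact_force: [0.6, 0.8, -0.6]
finger_gap: -0.0
grasp_force: 0.0
```

```bash
python3 -c "
from h import *
where()
import cv2
p,d=r.capture('scene');P=cloud('scene',d);Q=P.reshape(-1,3)
A=np.c_[(Q[:,:2]-[493.9,59.3])@[.2377,.9713],(Q[:,:2]-[493.9,59.3])@[.9713,-.2377],Q[:,2]]
k=(np.abs(A[:,0]+9.7)<15)&(np.abs(A[:,1])<9);print('catch z',np.median(A[k,2]),k.sum())
k=(np.abs(A[:,0])<100)&(A[:,2]>38)&(A[:,2]<47)&(A[:,1]>20);print('lid span',np.percentile(A[k,1],[1,99]))
cv2.imwrite('pics/end.png',p[:,:,::-1])"
```

```text
t 28.7 along -9.4 across -138.9 z 158.39 F [ 0.61  0.81 -0.6 ] -0.02839307037371723 toolx [ 0.239  0.971 -0.   ] toolz [ 0. -0. -1.]
catch z 52.58483795594515 206
lid span [ 71.60257263 424.75340987]
```

View pics/end.png

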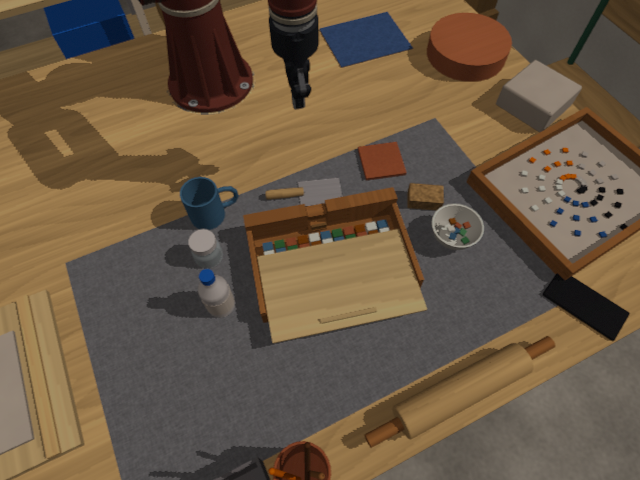

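The lid's near edge now stands about 55 mm behind the rail. The catch is back up at about 53 mm, and every bystander is where it was. I'll hand in.

```bash
python3 -c "
from rig import r
print(r.hand_in())"
```

```text
the job is handed in; nothing more can be done
None
```

I found the notch by touch and pressed the catch; the lid is fully open (about 55 mm), the catch is back up, no bystander moved, and the job was handed in at about 29 s, though the hand-in returned no verdict.

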